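# Replace the expired bottle at the back of the caddy

## Task

The small red-capped bottle at the back of the caddy has expired. First clear the two large bottles in front of it onto the green mat, then put the red-capped bottle in the yellow tray and stand the new green-capped bottle in the empty back recess, and only then put the two large bottles back, each in the recess it came from. Keep every bottle upright and do not disturb the timer or the tape roll.

Things in the scene. Friction and masses are not known exactly. Their poses are not given: they have to be found in the camera images.
- caddy: Fixed grey bottle caddy, base x -103..+61, y -88..+88 mm, 10 mm thick; blue walls left, right and back (+x), posts to 45 mm high; front open. Three round recesses, floor 6 mm above the worktop: back one diameter 50 mm centred at the origin; two front ones diameter 76 mm at x -55, y +41.5 and -41.5 mm. Origin: at worktop level under the back recess centre, z up.
- amber: Large brown bottle with black screw cap and white label, diameter 57 mm, 113 mm high (body straight up to about 70 mm, cap 30 mm wide), 0.2 kg. At the start in one of the two front recesses of the caddy (left or right varies). Origin: centre of its underside, z up.
- buffer: Large white bottle with blue screw cap, diameter 63 mm, 122 mm high (body straight up to about 75 mm, cap 33 mm wide), 0.27 kg. At the start in the other front recess of the caddy (a like bottle far back on the bench is fixed scenery). Origin: centre of its underside, z up.
- old_bottle: Expired small brown bottle with red screw cap, diameter 37 mm, 69 mm high (straight body to about 40 mm, cap 19 mm wide), 0.05 kg. At the start in the back recess of the caddy. Origin: centre of its underside, z up.
- new_bottle: New small green bottle with green cap and white paper label (straight body to about 40 mm), body diameter 38 mm, 70 mm high, 0.06 kg, standing on the worktop at the start. Origin: centre of its underside, z up.
- park_mat: Fixed flat green mat on the worktop, 200 mm (x) by 100 mm (y), 2 mm thick: the side area, with room for both large bottles side by side along its x. Origin: centre of its underside, z up.
- waste_tray: Fixed yellow square tray, outside 68 by 68 mm, 16 mm high, walls 4 mm (inside 60 by 60 mm), floor 4 mm above the worktop. Origin: centre of its underside, sides along x and y, z up.
- timer: White bench timer, 62 by 62 by 20 mm, lying on the worktop; leave it alone. Origin: centre of its underside.
- tape_roll: Roll of beige tape lying flat, diameter 78 mm, 19 mm high; leave it alone. Origin: centre of its underside.

How it is judged:
By the outcome, as a careful person would: the job done as asked, in the order asked, and still so for the second after the job is handed in, with the robot touching nothing.
It also fails if it takes over 128 s, if anything falls off the work surface, if the arm or the gripper's body presses on something with over 40 N, if the wrist force passes 120 N, or if a joint passes its speed limit or range.

## Robot

A 6-joint arm with a two-finger parallel gripper is mounted at the origin on a cart in front of the work surface, level with it; the furniture and walls round the work are solid. World frame = base frame: x ahead of the robot, y to its left, z up, the work surface at z = 0. Lengths are in m, angles in rad, forces in N, time in s.
With the tool pointing down it reaches from about 0.35 to 0.85 m from the base axis. Payload 8.1 kg.
Tool frame: the origin (TCP) lies at the centre of the arm's flange, where the gripper is bolted on; the fingertips stand 186 mm ahead of it and the grasp point (between the pads) lies 167 mm ahead of it (robot.grasp_offset is the distance from the TCP to the grasp point, in m); z points along the fingers, y is the line along which they close (so a half turn about z gives the same grasp; the last joint's range is limited). The gripper opens to 93 mm and grips with 3 to 60 N. Pads are 15 mm wide; open, the fingers measure 128 mm over their backs; the gripper's body (75 mm by 188 mm) begins 65 mm behind the grasp point.
Start: joints at [-1.37, 0.13, 1.488, -0, 1.523, -0.085], TCP at [0.169, -0.576, 0.405] pointing down, gripper open.
Joint ranges: [-2.96, 2.96], [-0.89, 2.26], [0.02, 2.5], [-1.34, 4.48], [0, 2.73], [-2.66, 2.66]. Speed limits (rad/s): [2.39, 2.39, 2.79, 3.14, 3.14, 3.14].

## Interface

Orientations are given as a rotation vector (axis times angle).
In Python, from plant import robot gives the robot as it stands.
- The arm moves only by the tool drive_tool, never from a script. Its argument "moves" is one flat list of numbers, 7 for each row, row after row: the finger opening in mm, from 0 to 93, then the shift along the tool's x, y, z in mm, then the turn, a rotation vector about the tool's x, y, z in degrees. A call has 1 to 8 rows; each row shifts and turns the commanded pose from where the row before left it, along the tool's axes as they then stand; what a row does not reach is not made up. A row lasts 1/10 s, in which the tool goes at most 50 mm and 8.59 degrees, less where a joint would pass 70% of its speed; a pose out of reach is approached as far as the arm can. A call is refused whole if a number of a shift passes 50 or a number of a turn 8.59, either way. A call with a gripper value outside its range is refused whole. The fingers move at their own pace and stop on an object; "grip_force" is the grip in N (left out, the last holds). Time passes only in rows, so rows that do not move let the fingers close. It gives the time, the measured TCP pose, the force, the opening and the grip force at its end, in the units of the state.
- robot.read_state(): the state, without advancing time (a new reading comes with each control period).
- robot.read_camera(name): name is "side" or "top" or "wrist"; returns a dict with "color" (420x560x3 uint8, red, green, blue), "depth" (420x560 float32, m along the optical axis (not along the pixel's ray), 0 where there is no reading), "mtx" (3x3 intrinsics, pixels), "R" (3x3) and "t" (3): a world point X has camera coordinates R X + t. Camera axes: x right, y down, z forward; pixel columns grow to the right and rows downward; lengths in m; the calibration is good to about 2 mm. The wrist camera is an equidistant fisheye: a pixel r from the principal point sees the ray r / f radians off the axis. A picture is of the moment at which its call begins.
- robot.close_job(): hands the job in; it is judged then, once.
The state is a dict: "t": time; "q": joint angles; "dq": joint speeds; "joint_torque": joint torques, N m; "tool_pos": TCP position; "orientation": TCP orientation; "force": force on the tool from outside, world axes, zero at the start; "wrist_torque": the same for the moment, N m; "opening": finger opening in m; "gripper_force": force on a finger pad.
Only numpy, scipy, OpenCV 4.12 (cv2) and the standard library are available. Lean on these libraries where they do the work, as an engineer would, in place of code of your own. Each camera call takes 0.05 s, during which the arm holds its last target. There are 200 camera calls.

## Working session

There is one attempt and no reset: what is moved stays moved. The work goes in short steps, Python scripts to look and compute and a tool call to move; the robot and the scene stay as the last step left them, time stands still between calls to the robot, and variables do not carry over. Pictures are saved under pics/ and viewed, at most 14 in all, crops included, and the job is handed in when it is done.

Besides the shell and the picture viewer there is one more tool, called after "Request:" as name(argument=value, ...) on one line, values as JSON. drive_tool: Moves the arm, as the interface text tells. Its arguments: {"type":"object","properties":{"moves":{"type":"array","items":{"type":"number"}},"grip_force":{"type":"number"}},"required":["moves"]}

```bash
ls; mkdir -p pics
python3 - <<'E'
from plant import robot
import cv2,numpy as np
s=robot.read_state();print(s)
for n in("top","side"):
    c=robot.read_camera(n);cv2.imwrite(f"pics/{n}0.png",c["color"][:,:,::-1]);np.savez(f"pics/{n}0.npz",**c)
    print(n,c["mtx"],c["R"],c["t"],-c["R"].T@c["t"])
E
```

```text
pics
{'t': 0.0, 'q': array([-1.37037798e+00,  1.31145072e-01,  1.48929762e+00,  3.41456165e-06,
        1.52297152e+00, -8.53939010e-02]), 'dq': array([-1.84544274e-04, -6.40089560e-04, -1.45360549e-05, -2.45101951e-03,
        2.01782984e-03, -8.88046798e-05]), 'joint_torque': array([-5.37378437e-04, -5.59832633e+01, -4.91771972e+01,  7.66110490e-02,
        3.54235712e-02, -1.72649470e-04]), 'tool_pos': array([ 0.16914153, -0.57542511,  0.40368667]), 'orientation': array([-3.10776799e+00, -4.47167001e-01,  1.59027978e-04]), 'force': array([ 0.10523678, -0.28045565, -0.15991955]), 'wrist_torque': array([-0.04515706, -0.0299656 , -0.05580072]), 'gripper_force': 0.0, 'opening': 0.09337875461216205}
top [[515.12064838   0.         274.03342613]
 [  0.         515.12064838 215.7266524 ]
 [  0.           0.           1.        ]] [[ 0.04208874 -0.99909376  0.00634052]
 [-0.97599308 -0.04247128 -0.21362044]
 [ 0.21369613  0.00280271 -0.97689616]] [0.10898913 0.50678564 1.09132213] [0.25682075 0.12735553 1.17367712]
side [[538.21439716   0.         283.44184188]
 [  0.         538.21439716 210.58233009]
 [  0.           0.           1.        ]] [[ 0.91540181  0.4021822   0.01700007]
 [ 0.30463666 -0.66453747 -0.68233896]
 [-0.2631274   0.62979316 -0.73083825]] [-0.51760223 -0.07131931  1.14516795] [ 0.79686556 -0.5604429   0.79706787]
```

View pics/top0.png

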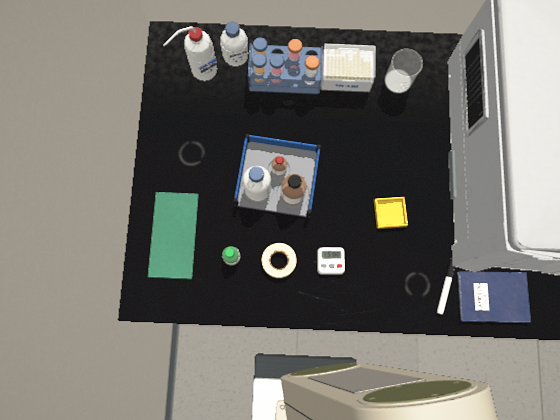

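View pics/side0.png

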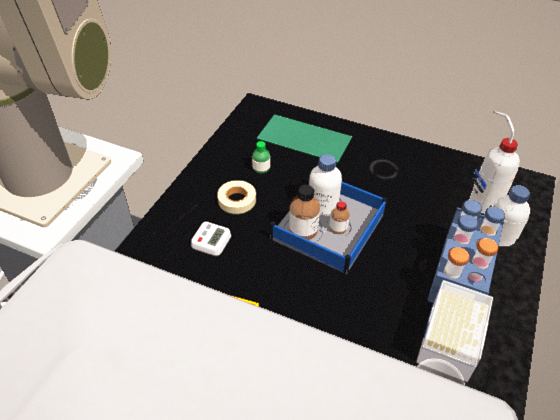

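Top view: buffer cap at (257,174), amber cap (294,182), red cap (279,160), green cap (231,254), mat (174,235), tray (391,213), tape (279,261), timer (331,261), with a tall instrument right of column 450. The side view confirms this; the tray is mostly hidden there.

```bash
cat > h.py <<'E'
import numpy as np,cv2
def ray(c,u,v,z):
    d=c["R"].T@np.linalg.solve(c["mtx"],[u,v,1.]);o=-c["R"].T@c["t"];return o+d*(z-o[2])/d[2]
def proj(c,X):
    p=c["mtx"]@(c["R"]@np.array(X)+c["t"]);return p[:2]/p[2]
def cloud(c):
    z=c["depth"];v,u=np.indices(z.shape);p=np.stack([u*1.,v,np.ones_like(z)],-1)@np.linalg.inv(c["mtx"]).T*z[...,None]
    return (p-c["t"])@c["R"]
def blob(c,lo,hi,box):
    h=cv2.cvtColor(np.ascontiguousarray(c["color"]),cv2.COLOR_RGB2HSV);m=cv2.inRange(h,lo,hi)
    k=np.zeros_like(m);x0,y0,x1,y1=box;k[y0:y1,x0:x1]=m[y0:y1,x0:x1]
    cs,_=cv2.findContours(k,cv2.RETR_EXTERNAL,cv2.CHAIN_APPROX_NONE)
    return max(cs,key=cv2.contourArea),k
E
python3 - <<'E'
from h import *
np.set_printoptions(precision=4,suppress=True)
T=dict(np.load("pics/top0.npz"));S=dict(np.load("pics/side0.npz"))
P=cloud(T)
def show(c,n,lo,hi,box,z):
    try:
        k,_=blob(c,lo,hi,box);(cx,cy),wh,a=cv2.minAreaRect(k);b=cv2.boxPoints(((cx,cy),wh,a))
        pts=P[k[:,0,1],k[:,0,0]] if c is T else np.zeros((1,3))
        print(n,(round(cx,1),round(cy,1)),np.round(wh,1),ray(c,cx,cy,z),'zmed',np.median(pts[:,2]));return b
    except Exception as e:print(n,e)
show(T,'buffer',(100,60,40),(125,255,255),(245,164,269,186),.006+.121)
show(T,'amber',(0,0,0),(180,255,45),(282,172,307,193),.006+.112)
show(T,'old',(0,150,90),(6,255,255),(270,150,290,170),.006+.068)
show(T,'new',(50,100,60),(75,255,255),(220,242,243,268),.069)
b=show(T,'mat',(60,80,40),(95,255,200),(140,185,205,285),.002)
print([ray(T,*p,.002) for p in b])
b=show(T,'tray',(22,100,60),(35,255,255),(365,190,415,240),.016);print([ray(T,*p,.016) for p in b])
show(T,'tape',(10,20,120),(40,150,255),(255,235,305,285),.019)
show(T,'timer',(0,0,120),(180,60,255),(310,240,350,280),.02)
b=show(T,'caddyblue',(100,120,30),(125,255,255),(225,125,330,225),.045);
# side
show(S,'buffer',(100,60,40),(125,255,255),(312,152,342,175),.006+.114)
show(S,'amber',(0,0,0),(180,255,45),(292,182,320,205),.006+.106)
show(S,'old',(0,150,90),(6,255,255),(330,197,352,212),.006+.063)
show(S,'new',(50,100,60),(75,255,255),(250,138,272,155),.064)
# caddy from depth: points with 5..48mm near
q=P[120:230,220:335].reshape(-1,3)
w=q[(q[:,2]>.035)&(q[:,2]<.05)];r=w[:,:2].astype(np.float32)
print('walls',len(w),cv2.minAreaRect(r))
f=q[(q[:,2]>.004)&(q[:,2]<.05)][:,:2].astype(np.float32);print('all',cv2.minAreaRect(f))
# instrument extents
q=P[:280,420:].reshape(-1,3);i=q[q[:,2]>.03];
for a in np.arange(.2,.9,.1):
    j=i[abs(i[:,0]-a)<.05]; print(a,j[:,1].max() if len(j) else None, j[:,2].max() if len(j) else None)
E
python3 - <<'E'
import cv2
i=cv2.imread('pics/top0.png')[125:285,140:345];cv2.imwrite('pics/crop0.png',cv2.resize(i,(768,600),interpolation=cv2.INTER_CUBIC))
E
```

```text
buffer (255.5, 174.5) [13. 13.] [0.5733 0.1733 0.127 ] zmed 0.12610023656592179
amber (295.7, 186.2) [2.3 7.6] [0.554  0.0871 0.118 ] zmed 0.11547013514089839
old (279.0, 160.0) [6. 6.] [0.6254 0.1248 0.074 ] zmed 0.07341683366984467
new (231.1, 252.7) [12.7  9.4] [0.4127 0.2197 0.069 ] zmed 0.04933953129174811
mat (172.7, 235.1) [44.7 87.4] [0.4574 0.3623 0.002 ] zmed 0.0008368469547800697
[array([0.3588, 0.4121, 0.002 ]), array([0.5631, 0.416 , 0.002 ]), array([0.5596, 0.3107, 0.002 ]), array([0.3555, 0.3106, 0.002 ])]
tray (390.3, 212.0) [29.7 32.1] [ 0.5306 -0.137   0.016 ] zmed 0.014731330598026119
[array([ 0.5616, -0.0977,  0.016 ]), array([ 0.5699, -0.1722,  0.016 ]), array([ 0.4999, -0.1759,  0.016 ]), array([ 0.4917, -0.1023,  0.016 ])]
tape (278.5, 260.0) [34. 35.] [0.4079 0.1163 0.019 ] zmed 0.01543411818088673
timer (330.5, 260.0) [26. 27.] [ 0.4128 -0.0007  0.02  ] zmed 0.012042046267071723
caddyblue (296.1, 157.8) [96.5 47.2] [0.6423 0.0855 0.045 ] zmed 0.038681066938582316
buffer (326.5, 162.5) [15. 17.] [0.577  0.1701 0.12  ] zmed 0.0
amber (302.5, 191.0) [18. 21.] [0.562  0.0885 0.112 ] zmed 0.0
old (341.0, 206.0) [8. 8.] [0.6279 0.1226 0.069 ] zmed 0.0
new (261.0, 146.5) [16. 15.] [0.4163 0.2198 0.064 ] zmed 0.0
walls 679 ((0.6058115363121033, 0.12627935409545898), (0.17633259296417236, 0.16615231335163116), 83.42987823486328)
all ((0.6156136393547058, 0.12874828279018402), (0.26928284764289856, 0.26788485050201416), 2.5582427978515625)
0.2 None None
0.30000000000000004 0.12735553496779325 1.17367711597836
0.4000000000000001 -0.2747912645391053 0.32175210000342924
0.5000000000000001 -0.27334370383869333 0.32454771289333395
0.6000000000000001 -0.2724517419431345 0.3256655357655675
0.7000000000000002 -0.26846903877959616 0.3245637221057973
0.8000000000000003 -0.1887942596602453 0.3251209326636795
```

View pics/crop0.png

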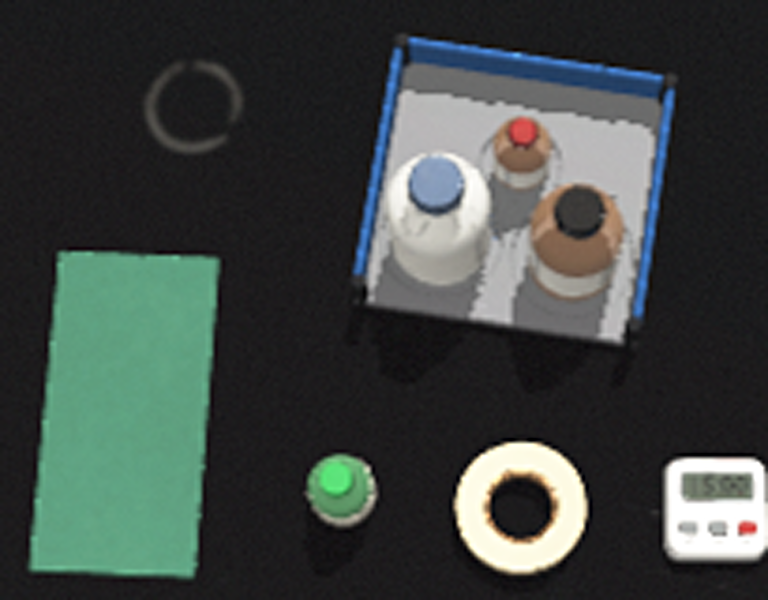

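The crop shows the caddy turned a few degrees clockwise; post tops are near crop pixels (403,40), (672,78), (358,285) and (636,325). Next I compute the caddy pose from the posts and the tool axes.

Run:
```python
from h import *
from scipy.spatial.transform import Rotation as Ro
from plant import robot
np.set_printoptions(precision=4,suppress=True)
T=dict(np.load("pics/top0.npz"));S=dict(np.load("pics/side0.npz"))
pp=[(403,40),(672,78),(358,285),(636,325)]
w=np.array([ray(T,a/3.746+140-.4,b/3.75+125-.4,.045)[:2] for a,b in pp]);print(w)
loc=np.array([(59,86),(59,-86),(-101,86),(-101,-86)])/1000.
M,_=cv2.estimateAffinePartial2D(loc,w);print(M,np.degrees(np.arctan2(M[1,0],M[0,0])),np.hypot(*M[:,0]))
yaw=np.arctan2(M[1,0],M[0,0]);R2=np.array([[np.cos(yaw),-np.sin(yaw)],[np.sin(yaw),np.cos(yaw)]]);t=(w-loc@R2.T).mean(0)
print('origin',t);
for p in [(0,0),(-.055,.0415),(-.055,-.0415)]:print(p,R2@p+t)
# dark amber cap by depth, both views: cap tops centroid
for n,c in (('top',T),):
    P=cloud(c)
    for nm,ctr,zr,r in (('buffer',(.575,.172),(.122,.135),.03),('amber',(.56,.0885),(.113,.126),.03),('old',(.627,.1235),(.069,.08),.02),('new',(.415,.22),(.063,.076),.02)):
        m=(P[...,2]>zr[0])&(P[...,2]<zr[1])&(np.hypot(P[...,0]-ctr[0],P[...,1]-ctr[1])<r)
        q=P[m];print(n,nm,m.sum(),q.mean(0),q.min(0),q.max(0))
s=robot.read_state();R=Ro.from_rotvec(s['orientation']).as_matrix();print(R)
print('cur yaw of tool y',np.degrees(np.arctan2(R[1,1],R[0,1])))
```

```text
[[0.692  0.2009]
 [0.6746 0.0337]
 [0.5348 0.2197]
 [0.5174 0.0516]]
[[ 0.9783  0.1074  0.6253]
 [-0.1074  0.9783  0.1242]] -6.265826083337694 0.98416614243753
origin [0.6256 0.1242]
(0, 0) [0.6256 0.1242]
(-0.055, 0.0415) [0.5755 0.1714]
(-0.055, -0.0415) [0.5664 0.0889]
top buffer 177 [0.5764 0.1715 0.1278] [0.5613 0.1554 0.1226] [0.5926 0.1872 0.1334]
top amber 139 [0.5667 0.0894 0.1182] [0.553  0.076  0.1132] [0.5811 0.1038 0.1241]
top old 52 [0.6265 0.1235 0.0738] [0.6186 0.1156 0.0691] [0.6363 0.1317 0.0793]
top new 62 [0.4137 0.2227 0.0701] [0.4053 0.2136 0.0656] [0.4234 0.2311 0.0744]
[[ 0.9594  0.2819 -0.0003]
 [ 0.2819 -0.9594  0.0016]
 [ 0.0001 -0.0016 -1.    ]]
cur yaw of tool y -73.62641821758221
```

Request:
drive_tool(moves=[93,0,0,-50,0,0,0,93,0,0,-50,0,0,0,93,0,0,-50,0,0,0,93,0,0,-10,0,0,0,93,29,-34,0,0,0,0,93,29,-34,0,0,0,0,93,29,-34,0,0,0,0,93,29,-34,0,0,0,0], grip_force=25)

```text
t: 0.9
tool_pos: [0.2425, -0.411, 0.5635]
orientation: [-3.108, -0.446, 0.001]
force: [0.8, -0.1, 0.1]
opening: 0.0931
gripper_force: 0.0
```

Request:
drive_tool(moves=[93,29,-34,0,0,0,0,93,29,-34,0,0,0,0,93,29,-34,0,0,0,0,93,29,-34,0,0,0,0,93,29,-34,0,0,0,0,93,29,-34,0,0,0,0,93,29,-34,0,0,0,0,93,29,-34,0,0,0,0])

```text
t: 1.7
tool_pos: [0.3883, -0.0843, 0.564]
orientation: [-3.109, -0.447, 0.001]
force: [1.1, 0.3, -1.4]
opening: 0.093
gripper_force: 0.0
```

Request:
drive_tool(moves=[93,29,-34,0,0,0,0,93,29,-34,0,0,0,0,93,0,0,0,0,0,-8.5,93,0,0,0,0,0,-8.5,93,0,0,0,0,0,-8.5,93,0,0,0,0,0,-8.5,93,0,0,0,0,0,-8.5,93,0,0,0,0,0,-8.5])

```text
t: 2.5
tool_pos: [0.4246, -0.0045, 0.5637]
orientation: [-2.608, -1.75, 0.002]
force: [0.4, 0.5, -0.4]
opening: 0.0929
gripper_force: 0.0
```

Request:
drive_tool(moves=[93,0,0,0,0,0,-8.3,93,0,0,0,0,0,-8,93,0,0,0,0,0,0])

```text
t: 2.8
tool_pos: [0.4245, -0.0045, 0.5639]
orientation: [-2.337, -2.098, 0.001]
force: [0.4, -0.3, 0.2]
opening: 0.0927
gripper_force: 0.0
```

```bash
cat >> h.py <<'E'
from scipy.spatial.transform import Rotation as Ro
def delta(*targets):
    from plant import robot
    s=robot.read_state();R=Ro.from_rotvec(s['orientation']).as_matrix()
    print('pos',np.round(s['tool_pos'],4),'tooly yaw',round(np.degrees(np.arctan2(R[1,1],R[0,1])),2),'tilt',np.round(R[:2,2],4),'open',round(s['opening'],4),'F',np.round(s['force'],1),'gf',s['gripper_force'],'q',np.round(s['q'],2))
    p=s['tool_pos']
    for t in targets:
        t=np.array(t);print(np.round(R.T@(t-p)*1000,1));p=t
E
python3 - <<'E'
from h import *
delta((.576,.1715,.38),(.576,.1715,.237))
E
```

```text
pos [ 0.4245 -0.0045  0.5639] tooly yaw -6.19 tilt [-0.0013  0.0002] open 0.0927 F [ 0.4 -0.3  0.2] gf 0.0 q [-0.13 -0.35  1.65  0.    1.85 -0.02]
[191.3 131.8 183.7]
[ -0.    0.2 143. ]
```

Request:
drive_tool(moves=[93,31.9,22,30.6,0,0,0,93,31.9,22,30.6,0,0,0,93,31.9,22,30.6,0,0,0,93,31.9,22,30.6,0,0,0,93,31.9,22,30.6,0,0,0,93,31.9,22,30.6,0,0,0,93,0,0,0,0,0,0,93,0,0,0,0,0,0])

```text
t: 3.6
tool_pos: [0.5765, 0.1716, 0.3784]
orientation: [-2.341, -2.092, 0.007]
force: [-0.0, -0.7, 0.8]
opening: 0.0933
gripper_force: 0.0
```

Run:
```python
from h import *
from plant import robot
delta((.576,.1715,.237))
c=robot.read_camera("wrist");cv2.imwrite("pics/w1.png",c["color"][:,:,::-1]);
```

```text
pos [0.5765 0.1716 0.3784] tooly yaw -6.44 tilt [-0.0049 -0.0012] open 0.0933 F [-0.  -0.7  0.8] gf 0.0 q [ 0.2   0.15  1.51 -0.    1.48  0.32]
[1.000e-01 2.000e-01 1.414e+02]
```

View pics/w1.png

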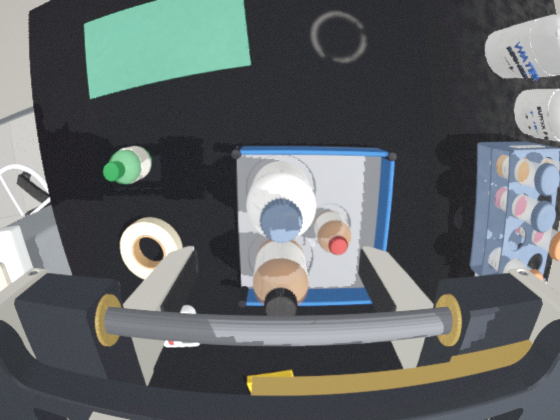

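The wrist view shows the buffer cap at (281,220) between the fingers (mid column about 277), with finger paths on the caddy's open front and clear of the red cap (338,245). I'll descend and grip.

Request:
drive_tool(moves=[93,0,0,30,0,0,0,93,0,0,30,0,0,0,93,0,0,30,0,0,0,93,0,0,30,0,0,0,93,0,0,21,0,0,0,50,0,0,0,0,0,0,50,0,0,0,0,0,0,50,0,0,0,0,0,0])

```text
t: 4.45
tool_pos: [0.5779, 0.171, 0.2435]
orientation: [2.34, 2.093, 0.007]
force: [-1.5, 0.3, 0.4]
opening: 0.0736
gripper_force: 0.0
```

Request:
drive_tool(moves=[50,0,0,0,0,0,0,50,0,0,0,0,0,0,50,0,0,0,0,0,0,50,0,0,0,0,0,0,50,0,0,0,0,0,0])

```text
t: 4.95
tool_pos: [0.5776, 0.1713, 0.2423]
orientation: [2.34, 2.094, 0.004]
force: [-2.0, -1.1, 7.5]
opening: 0.0616
gripper_force: 25.0
```

Run:
```python
from h import *
delta((.576,.1715,.237))
```

```text
pos [0.5776 0.1713 0.2423] tooly yaw -6.33 tilt [0.0028 0.0004] open 0.0616 F [-2.  -1.1  7.5] gf 25.00153362751007 q [ 0.2   0.27  1.64 -0.    1.23  0.31]
[ 0.  -1.6  5.3]
```

Request:
drive_tool(moves=[50,0,0,-15,0,0,0,50,0,0,-30,0,0,0,50,0,0,-35,0,0,0,50,0,0,-30,0,0,0,50,0,0,0,0,0,0,50,0,0,0,0,0,0])

```text
t: 5.55
tool_pos: [0.5769, 0.1713, 0.3511]
orientation: [2.34, 2.095, 0.002]
force: [-0.2, -0.4, -3.1]
opening: 0.0618
gripper_force: 25.0
```

Run:
```python
from h import *
delta((.511,.362,.352),(.511,.362,.238))
```

```text
pos [0.5769 0.1713 0.3511] tooly yaw -6.32 tilt [0.0018 0.0004] open 0.0618 F [-0.2 -0.4 -3.1] gf 24.993664920330048 q [0.2  0.16 1.55 0.   1.43 0.31]
[182.3 -86.5  -1. ]
[-1.00e-01 -2.00e-01  1.14e+02]
```

Request:
drive_tool(moves=[50,30,-14,0,0,0,0,50,30,-14,0,0,0,0,50,30,-14,0,0,0,0,50,30,-14,0,0,0,0,50,30,-14,0,0,0,0,50,32,-16,0,0,0,0,50,0,0,0,0,0,0,50,0,0,0,0,0,0])

```text
t: 6.35
tool_pos: [0.5104, 0.3619, 0.3477]
orientation: [-2.338, -2.098, 0.006]
force: [1.4, -0.4, -2.2]
opening: 0.0618
gripper_force: 25.0
```

Request:
drive_tool(moves=[50,0,0,25,0,0,0,50,0,0,30,0,0,0,50,0,0,30,0,0,0,50,0,0,18,0,0,0,50,0,0,0,0,0,0,50,0,0,0,0,0,0])

```text
t: 6.95
tool_pos: [0.5116, 0.3605, 0.2466]
orientation: [-2.342, -2.094, 0.003]
force: [-0.2, 0.6, -2.5]
opening: 0.0618
gripper_force: 25.0
```

Run:
```python
from h import *
delta((.511,.362,.238))
```

```text
pos [0.5116 0.3605 0.2466] tooly yaw -6.39 tilt [-0.0015 -0.0011] open 0.0618 F [-0.2  0.6 -2.5] gf 24.99363899230957 q [ 0.53  0.32  1.56 -0.    1.26  0.64]
[ 1.5 -0.7  8.6]
```

Request:
drive_tool(moves=[50,0,0,5,0,0,0,50,0,0,2,0,0,0,50,0,0,0,0,0,0])

```text
t: 7.25
tool_pos: [0.5116, 0.3616, 0.2407]
orientation: [2.341, 2.095, 0.001]
force: [0.1, -0.5, -3.2]
opening: 0.0613
gripper_force: 25.0
```

Request:
drive_tool(moves=[50,0,0,1.5,0,0,0,50,0,0,0,0,0,0,50,0,0,0,0,0,0])

```text
t: 7.55
tool_pos: [0.5114, 0.3616, 0.2388]
orientation: [2.34, 2.096, 0.0]
force: [-0.2, 0.2, -3.0]
opening: 0.0616
gripper_force: 25.0
```

Request:
drive_tool(moves=[50,0,0,1.5,0,0,0,50,0,0,0,0,0,0])

```text
t: 7.75
tool_pos: [0.5115, 0.3617, 0.2383]
orientation: [2.34, 2.096, 0.001]
force: [-3.5, -1.4, 5.0]
opening: 0.0619
gripper_force: 25.0
```

Request:
drive_tool(moves=[84,0,0,0,0,0,0,84,0,0,0,0,0,0,84,0,0,0,0,0,0,84,0,0,0,0,0,0,84,0,0,-30,0,0,0,84,0,0,-40,0,0,0,84,0,0,-40,0,0,0,84,0,0,-20,0,0,0])

```text
t: 8.55
tool_pos: [0.512, 0.3619, 0.3718]
orientation: [2.34, 2.095, 0.009]
force: [0.7, 0.9, 0.4]
opening: 0.0841
gripper_force: 0.0
```

Run:
```python
from h import *
delta((.5665,.089,.37),(.5665,.089,.233))
```

```text
pos [0.512  0.3619 0.3718] tooly yaw -6.33 tilt [0.0048 0.0028] open 0.0841 F [0.7 0.9 0.4] gf 0.0 q [ 0.53  0.22  1.45 -0.    1.47  0.64]
[-265.3   84.2    1.3]
[ -0.5  -0.6 137. ]
```

Request:
drive_tool(moves=[84,-38,12,0,0,0,0,84,-38,12,0,0,0,0,84,-38,12,0,0,0,0,84,-38,12,0,0,0,0,84,-38,12,0,0,0,0,84,-38,12,0,0,0,0,84,-37,12,0,0,0,0,84,0,0,0,0,0,0])

```text
t: 9.35
tool_pos: [0.5664, 0.0847, 0.3672]
orientation: [2.344, 2.089, -0.001]
force: [-0.3, 0.0, -0.2]
opening: 0.0841
gripper_force: 0.0
```

Request:
drive_tool(moves=[84,0,0,0,0,0,0])

```text
t: 9.45
tool_pos: [0.5658, 0.0881, 0.3671]
orientation: [-2.343, -2.093, -0.0]
force: [0.1, 0.7, -0.7]
opening: 0.0843
gripper_force: 0.0
```

Run:
```python
from h import *
from plant import robot
delta((.5665,.089,.233))
c=robot.read_camera("wrist");cv2.imwrite("pics/w2.png",c["color"][:,:,::-1]);
```

```text
pos [0.5658 0.0881 0.3671] tooly yaw -6.45 tilt [-0.      0.0003] open 0.0843 F [ 0.1  0.7 -0.7] gf 0.0 q [0.06 0.08 1.61 0.   1.45 0.18]
[  0.9   0.6 134.1]
```

View pics/w2.png

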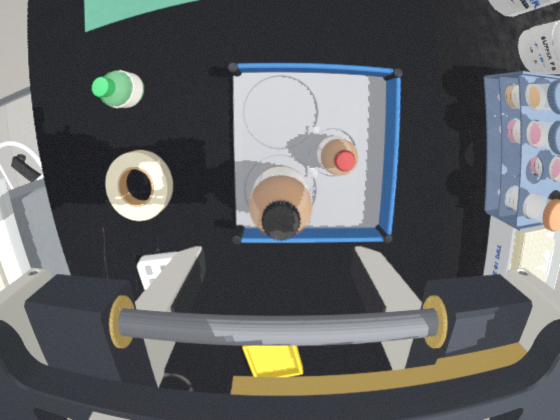

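Amber cap sits at (281,219), matching where the buffer cap was; the left recess is empty. I'll descend.

Request:
drive_tool(moves=[84,0.9,0.6,30,0,0,0,84,0,0,30,0,0,0,84,0,0,30,0,0,0,84,0,0,30,0,0,0,84,0,0,14,0,0,0,84,0,0,0,0,0,0,45,0,0,0,0,0,0,45,0,0,0,0,0,0])

```text
t: 10.3
tool_pos: [0.5673, 0.0901, 0.2353]
orientation: [2.339, 2.095, 0.004]
force: [-0.6, 0.5, -0.7]
opening: 0.0725
gripper_force: 0.0
```

Request:
drive_tool(moves=[45,0,0,0,0,0,0,45,0,0,0,0,0,0,45,0,0,0,0,0,0,45,0,0,0,0,0,0,45,0,0,0,0,0,0])

```text
t: 10.8
tool_pos: [0.567, 0.0897, 0.2344]
orientation: [2.34, 2.094, 0.003]
force: [0.7, 0.2, 7.1]
opening: 0.0558
gripper_force: 25.0
```

Request:
drive_tool(moves=[45,0,0,-15,0,0,0,45,0,0,-30,0,0,0,45,0,0,-35,0,0,0,45,0,0,-30,0,0,0,45,0,0,0,0,0,0,45,0,0,0,0,0,0])

```text
t: 11.4
tool_pos: [0.5664, 0.0897, 0.3438]
orientation: [2.34, 2.095, 0.002]
force: [0.1, 0.4, -2.9]
opening: 0.0561
gripper_force: 25.0
```

Run:
```python
from h import *
delta((.407,.362,.342))
```

```text
pos [0.5664 0.0897 0.3438] tooly yaw -6.33 tilt [0.0013 0.0001] open 0.0561 F [ 0.1  0.4 -2.9] gf 24.999665915966034 q [ 0.07  0.09  1.64 -0.    1.41  0.18]
[ 253.1 -188.4    1.6]
```

Request:
drive_tool(moves=[45,31.6,-23.5,0,0,0,0,45,31.6,-23.5,0,0,0,0,45,31.6,-23.5,0,0,0,0,45,31.6,-23.5,0,0,0,0,45,31.6,-23.5,0,0,0,0,45,31.6,-23.5,0,0,0,0,45,31.6,-23.5,0,0,0,0,45,31.6,-23.5,0,0,0,0])

```text
t: 12.2
tool_pos: [0.4056, 0.3624, 0.3405]
orientation: [-2.34, -2.095, 0.007]
force: [0.6, 1.0, -2.1]
opening: 0.0555
gripper_force: 25.0
```

Request:
drive_tool(moves=[45,0,0,0,0,0,0,45,0,0,25,0,0,0,45,0,0,30,0,0,0,45,0,0,30,0,0,0,45,0,0,19,0,0,0,45,0,0,0,0,0,0,45,0,0,0,0,0,0,45,0,0,0,0,0,0])

```text
t: 13.0
tool_pos: [0.4079, 0.3618, 0.2402]
orientation: [2.341, 2.095, 0.002]
force: [0.1, 0.4, -2.2]
opening: 0.056
gripper_force: 25.0
```

Run:
```python
from h import *
delta((.407,.362,.2304))
```

```text
pos [0.4079 0.3618 0.2402] tooly yaw -6.34 tilt [0.0011 0.0008] open 0.056 F [ 0.1  0.4 -2.2] gf 24.999689161777496 q [ 0.63  0.13  1.81 -0.    1.21  0.74]
[ 0.1 -0.9  9.8]
```

Request:
drive_tool(moves=[45,0,0,5,0,0,0,45,0,0,3,0,0,0,45,0,0,1.5,0,0,0,45,0,0,0,0,0,0,45,0,0,0,0,0,0])

```text
t: 13.5
tool_pos: [0.4075, 0.3619, 0.2304]
orientation: [2.34, 2.096, 0.001]
force: [-2.3, -2.4, 5.5]
opening: 0.0555
gripper_force: 25.0
```

Request:
drive_tool(moves=[76,0,0,0,0,0,0,76,0,0,0,0,0,0,76,0,0,0,0,0,0,76,0,0,0,0,0,0,76,0,0,-30,0,0,0,76,0,0,-40,0,0,0,76,0,0,-40,0,0,0,76,0,0,-20,0,0,0], grip_force=15)

```text
t: 14.3
tool_pos: [0.408, 0.3622, 0.3639]
orientation: [2.34, 2.095, 0.008]
force: [0.9, 0.6, -0.6]
opening: 0.076
gripper_force: 0.0
```

Run:
```python
from h import *
delta((.6262,.1238,.30),(.6262,.1238,.207))
```

```text
pos [0.408  0.3622 0.3639] tooly yaw -6.33 tilt [0.0042 0.0031] open 0.076 F [ 0.9  0.6 -0.6] gf 0.0 q [0.63 0.   1.7  0.   1.44 0.74]
[-213.1  242.9   64.1]
[-0.3 -0.4 93. ]
```

Request:
drive_tool(moves=[60,-26.6,30.4,0,0,0,0,60,-26.6,30.4,0,0,0,0,60,-26.6,30.4,0,0,0,0,60,-26.6,30.4,0,0,0,0,60,-26.6,30.4,16,0,0,0,60,-26.6,30.4,16,0,0,0,60,-26.6,30.4,16,0,0,0,60,-26.6,30.4,16,0,0,0])

```text
t: 15.1
tool_pos: [0.6266, 0.122, 0.2949]
orientation: [2.341, 2.095, 0.0]
force: [0.4, -0.1, -0.1]
opening: 0.0598
gripper_force: 0.0
```

Request:
drive_tool(moves=[60,0,0,0,0,0,0,60,0,0,0,0,0,0])

```text
t: 15.3
tool_pos: [0.6257, 0.1225, 0.2944]
orientation: [-2.342, -2.092, 0.002]
force: [-0.4, 0.4, 0.1]
opening: 0.06
gripper_force: 0.0
```

Run:
```python
from h import *
from plant import robot
delta((.6262,.1238,.207))
c=robot.read_camera("wrist");cv2.imwrite("pics/w3.png",c["color"][:,:,::-1]);
```

```text
pos [0.6257 0.1225 0.2944] tooly yaw -6.44 tilt [-0.0021  0.    ] open 0.06 F [-0.4  0.4  0.1] gf 0.0 q [0.11 0.3  1.49 0.   1.35 0.23]
[ 1.4  0.5 87.4]
```

View pics/w3.png

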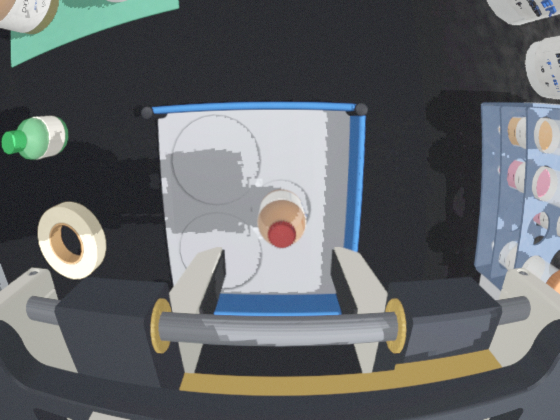

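Both front recesses are empty and the red cap is at (282,235), centred between the fingers.

Request:
drive_tool(moves=[60,1,0.5,25,0,0,0,60,0,0,25,0,0,0,60,0,0,25,0,0,0,60,0,0,12,0,0,0,60,0,0,0,0,0,0,60,0,0,0,0,0,0,25,0,0,0,0,0,0,25,0,0,0,0,0,0])

```text
t: 16.15
tool_pos: [0.627, 0.1245, 0.2104]
orientation: [2.339, 2.095, 0.004]
force: [0.9, -0.8, 0.9]
opening: 0.0485
gripper_force: 0.0
```

Request:
drive_tool(moves=[25,0,0,0,0,0,0,25,0,0,0,0,0,0,25,0,0,0,0,0,0,25,0,0,0,0,0,0])

```text
t: 16.55
tool_pos: [0.6266, 0.1244, 0.2094]
orientation: [2.34, 2.095, 0.001]
force: [-1.0, -0.8, 5.5]
opening: 0.0358
gripper_force: 15.0
```

Request:
drive_tool(moves=[25,0,0,-15,0,0,0,25,0,0,-30,0,0,0,25,0,0,-35,0,0,0,25,0,0,-30,0,0,0,25,0,0,0,0,0,0,25,0,0,0,0,0,0])

```text
t: 17.15
tool_pos: [0.6264, 0.1244, 0.3199]
orientation: [2.34, 2.095, 0.002]
force: [-0.3, 0.3, -1.4]
opening: 0.0359
gripper_force: 15.0
```

Run:
```python
from h import *
delta((.531,-.137,.31))
```

```text
pos [0.6264 0.1244 0.3199] tooly yaw -6.33 tilt [0.0017 0.0002] open 0.0359 F [-0.3  0.3 -1.4] gf 14.981363117694855 q [0.12 0.28 1.47 0.   1.39 0.23]
[-270.3  -66.     9.6]
```

Request:
drive_tool(moves=[25,-34,-8.1,0,0,0,0,25,-34,-8.1,0,0,0,0,25,-34,-8.1,0,0,0,0,25,-34,-8.1,0,0,0,0,25,-34,-8.1,0,0,0,0,25,-34,-8.1,0,0,0,0,25,-34,-8.1,0,0,0,0,25,-34,-8.1,0,0,0,0])

```text
t: 17.95
tool_pos: [0.5304, -0.1398, 0.3165]
orientation: [-2.338, -2.093, 0.003]
force: [0.9, 0.3, -0.1]
opening: 0.0358
gripper_force: 15.0
```

Request:
drive_tool(moves=[25,0,0,0,0,0,0,25,0,0,20,0,0,0,25,0,0,25,0,0,0,25,0,0,15,0,0,0,25,0,0,0,0,0,0,25,0,0,0,0,0,0])

```text
t: 18.55
tool_pos: [0.5318, -0.1384, 0.2582]
orientation: [-2.339, -2.095, 0.001]
force: [-0.1, -0.3, -0.3]
opening: 0.0356
gripper_force: 15.0
```

Run:
```python
from h import *
from plant import robot
delta((.532,-.1385,.2074))
c=robot.read_camera("wrist");cv2.imwrite("pics/w4.png",c["color"][:,:,::-1]);
```

```text
pos [ 0.5318 -0.1384  0.2582] tooly yaw -6.3 tilt [-0.0015  0.0006] open 0.0356 F [-0.1 -0.3 -0.3] gf 14.981395304203033 q [-0.35  0.12  1.78  0.    1.25 -0.24]
[-0.1  0.3 50.8]
```

View pics/w4.png

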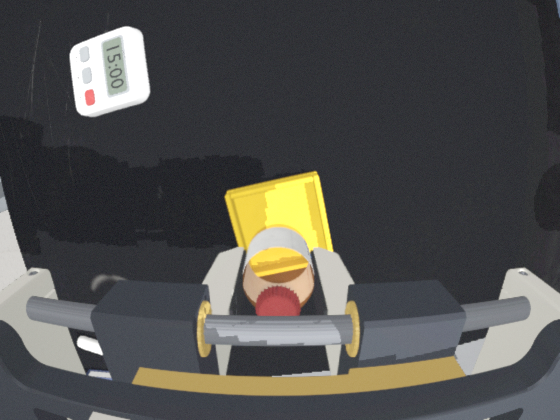

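The tray is laterally centred under the bottle (column about 279). I'll lower.

Request:
drive_tool(moves=[25,0,0,20,0,0,0,25,0,0,20,0,0,0,25,0,0,7,0,0,0,25,0,0,3,0,0,0,25,0,0,0.8,0,0,0,25,0,0,0,0,0,0,25,0,0,0,0,0,0])

```text
t: 19.3
tool_pos: [0.5324, -0.139, 0.2089]
orientation: [2.34, 2.095, 0.001]
force: [-1.3, 0.1, -1.3]
opening: 0.036
gripper_force: 15.0
```

Request:
drive_tool(moves=[25,0,0,1.3,0,0,0,25,0,0,0,0,0,0,25,0,0,0,0,0,0])

```text
t: 19.6
tool_pos: [0.5324, -0.139, 0.2075]
orientation: [2.339, 2.095, 0.002]
force: [0.7, 0.7, 5.7]
opening: 0.0358
gripper_force: 15.0
```

Request:
drive_tool(moves=[56,0,0,0,0,0,0,56,0,0,0,0,0,0,56,0,0,0,0,0,0,56,0,0,0,0,0,0,56,0,0,-25,0,0,0,56,0,0,-35,0,0,0,56,0,0,-40,0,0,0,56,0,0,0,0,0,0])

```text
t: 20.4
tool_pos: [0.5339, -0.1396, 0.3132]
orientation: [2.334, 2.09, 0.008]
force: [1.3, -0.1, 0.5]
opening: 0.0557
gripper_force: 0.0
```

Run:
```python
from h import *
from plant import robot
delta((.4145,.2215,.30))
P=robot.read_camera("top");cv2.imwrite("pics/top1.png",cv2.resize(P["color"][120:290,140:440,::-1],(800,453),interpolation=cv2.INTER_CUBIC))
```

```text
pos [ 0.5339 -0.1396  0.3132] tooly yaw -6.33 tilt [ 0.0095 -0.0034] open 0.0557 F [ 1.3 -0.1  0.5] gf 0.0 q [-0.35  0.06  1.74  0.    1.34 -0.24]
[ 345.8 -158.6   10.8]
```

View pics/top1.png

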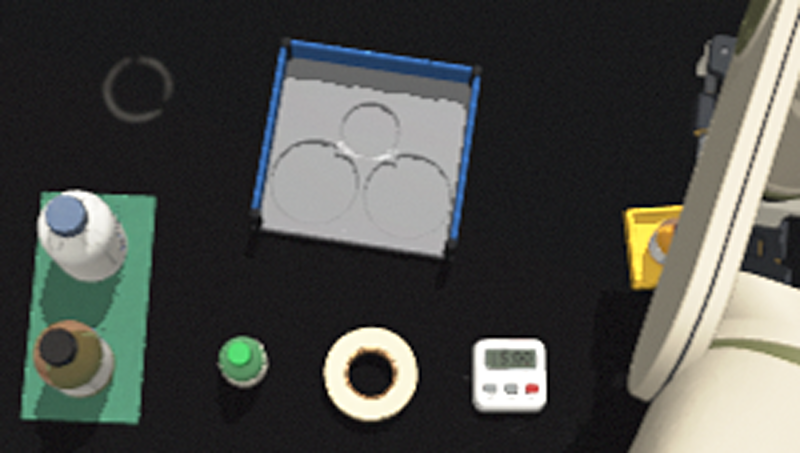

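Caddy is empty, both large bottles stand on the mat, and the old bottle stands in the tray at about (660,245). The back recess circle is centred at crop (370,131).

Request:
drive_tool(moves=[60,38.4,-17.6,0,0,0,0,60,38.4,-17.6,0,0,0,0,60,38.4,-17.6,0,0,0,0,60,38.4,-17.6,0,0,0,0,60,38.4,-17.6,0,0,0,0,60,38.4,-17.6,0,0,0,0,60,38.4,-17.6,0,0,0,0,60,38.4,-17.6,0,0,0,0])

```text
t: 21.25
tool_pos: [0.4244, 0.1833, 0.3051]
orientation: [-2.34, -2.095, 0.003]
force: [0.3, -0.1, -0.4]
opening: 0.06
gripper_force: 0.0
```

Request:
drive_tool(moves=[60,38.4,-17.6,0,0,0,0,60,0,0,0,0,0,0,60,0,0,0,0,0,0])

```text
t: 21.55
tool_pos: [0.4117, 0.2226, 0.3052]
orientation: [-2.337, -2.098, 0.004]
force: [0.4, -0.6, 0.2]
opening: 0.06
gripper_force: 0.0
```

Run:
```python
from h import *
from plant import robot
T=dict(np.load("pics/top0.npz"))
print(ray(T,278.5,168.9,.01))
delta((.4145,.2215,.202))
c=robot.read_camera("wrist");cv2.imwrite("pics/w5.png",c["color"][:,:,::-1]);
```

```text
[0.62483149 0.12492524 0.01      ]
pos [0.4117 0.2226 0.3052] tooly yaw -6.17 tilt [-0.002  -0.0011] open 0.06 F [ 0.4 -0.6  0.2] gf 0.0 q [ 0.39 -0.16  1.96 -0.    1.34  0.49]
[ -0.7   3.1 103.2]
```

View pics/w5.png

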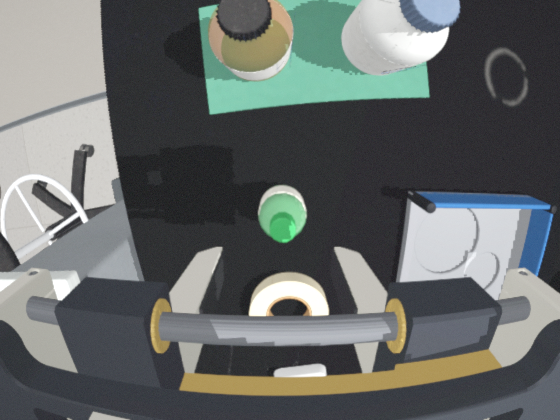

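Request:
drive_tool(moves=[60,0.3,2.3,25,0,0,0,60,0,0,30,0,0,0,60,0,0,30,0,0,0,60,0,0,15,0,0,0,60,0,0,0,0,0,0,60,0,0,0,0,0,0,25,0,0,0,0,0,0,25,0,0,0,0,0,0])

```text
t: 22.4
tool_pos: [0.4156, 0.2221, 0.2079]
orientation: [2.341, 2.094, 0.004]
force: [-0.2, -0.6, -0.0]
opening: 0.0487
gripper_force: 0.0
```

Request:
drive_tool(moves=[25,0,0,0,0,0,0,25,0,0,0,0,0,0,25,0,0,0,0,0,0,25,0,0,0,0,0,0])

```text
t: 22.8
tool_pos: [0.4153, 0.2223, 0.2074]
orientation: [2.34, 2.095, 0.002]
force: [-0.7, -0.4, 4.8]
opening: 0.0374
gripper_force: 15.0
```

Request:
drive_tool(moves=[25,0,0,-15,0,0,0,25,0,0,-30,0,0,0,25,0,0,-35,0,0,0,25,0,0,-30,0,0,0,25,0,0,0,0,0,0,25,0,0,0,0,0,0])

```text
t: 23.4
tool_pos: [0.4149, 0.2223, 0.317]
orientation: [2.34, 2.095, 0.002]
force: [-0.6, 0.8, -0.9]
opening: 0.0374
gripper_force: 15.0
```

Run:
```python
from h import *
from plant import robot
delta((.6257,.1245,.315))
c=robot.read_camera("wrist");cv2.imwrite("pics/w6.png",c["color"][:,:,::-1]);
```

```text
pos [0.4149 0.2223 0.317 ] tooly yaw -6.32 tilt [0.0015 0.0006] open 0.0374 F [-0.6  0.8 -0.9] gf 14.999658444430679 q [ 0.38 -0.17  1.94  0.    1.36  0.49]
[-74.  220.2   2.3]
```

View pics/w6.png

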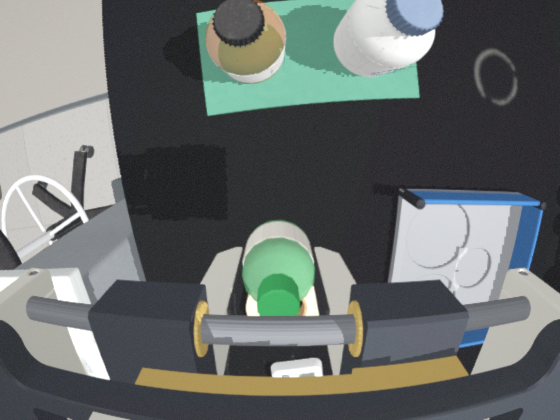

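The green bottle is held upright and centred (cap about (279,297)), and the tape and timer are untouched.

Request:
drive_tool(moves=[25,-9.2,27.5,0,0,0,0,25,-9.2,27.5,0,0,0,0,25,-9.2,27.5,0,0,0,0,25,-9.2,27.5,0,0,0,0,25,-9.2,27.5,0,0,0,0,25,-9.2,27.5,0,0,0,0,25,-9.2,27.5,0,0,0,0,25,-9.2,27.5,0,0,0,0])

```text
t: 24.25
tool_pos: [0.6257, 0.1241, 0.3136]
orientation: [-2.339, -2.094, 0.005]
force: [0.3, 0.5, 0.2]
opening: 0.0377
gripper_force: 15.0
```

Request:
drive_tool(moves=[25,0,0,0,0,0,0,25,0,0,25,0,0,0,25,0,0,30,0,0,0,25,0,0,20,0,0,0,25,0,0,0,0,0,0,25,0,0,0,0,0,0,25,0,0,0,0,0,0])

```text
t: 24.95
tool_pos: [0.6257, 0.125, 0.2428]
orientation: [2.34, 2.095, 0.002]
force: [-0.2, -0.0, -0.5]
opening: 0.0376
gripper_force: 15.0
```

Run:
```python
from h import *
delta((.6257,.1245,.2134))
```

```text
pos [0.6257 0.125  0.2428] tooly yaw -6.31 tilt [0.0016 0.0002] open 0.0376 F [-0.2 -0.  -0.5] gf 14.999699271284044 q [0.12 0.36 1.53 0.   1.25 0.23]
[-0.5  0.  29.4]
```

Request:
drive_tool(moves=[25,-0.5,0,15,0,0,0,25,0,0,8,0,0,0,25,0,0,3,0,0,0,25,0,0,2,0,0,0,25,0,0,1.3,0,0,0,25,0,0,0,0,0,0,25,0,0,0,0,0,0])

```text
t: 25.65
tool_pos: [0.6261, 0.1241, 0.2134]
orientation: [2.339, 2.094, 0.003]
force: [1.0, -1.9, 6.6]
opening: 0.0375
gripper_force: 15.0
```

Request:
drive_tool(moves=[58,0,0,0,0,0,0,58,0,0,0,0,0,0,58,0,0,0,0,0,0,58,0,0,0,0,0,0,58,0,0,-30,0,0,0,58,0,0,-45,0,0,0,58,0,0,-45,0,0,0,58,0,0,-35,0,0,0], grip_force=25)

```text
t: 26.45
tool_pos: [0.6254, 0.1243, 0.3702]
orientation: [2.34, 2.095, 0.003]
force: [0.0, 0.5, 1.1]
opening: 0.0581
gripper_force: 0.0
```

Request:
drive_tool(moves=[84,0,0,0,0,0,0,84,0,0,0,0,0,0])

```text
t: 26.65
tool_pos: [0.6256, 0.1243, 0.3685]
orientation: [2.34, 2.095, 0.003]
force: [-0.1, 0.5, -0.9]
opening: 0.0698
gripper_force: 0.0
```

Run:
```python
from h import *
from plant import robot
delta((.5115,.3617,.368))
c=robot.read_camera("wrist");cv2.imwrite("pics/w7.png",c["color"][:,:,::-1]);
```

```text
pos [0.6256 0.1243 0.3685] tooly yaw -6.32 tilt [0.0024 0.0003] open 0.0698 F [-0.1  0.5 -0.9] gf 0.0 q [0.12 0.25 1.42 0.   1.47 0.23]
[ 223.4 -139.5    0.3]
```

View pics/w7.png

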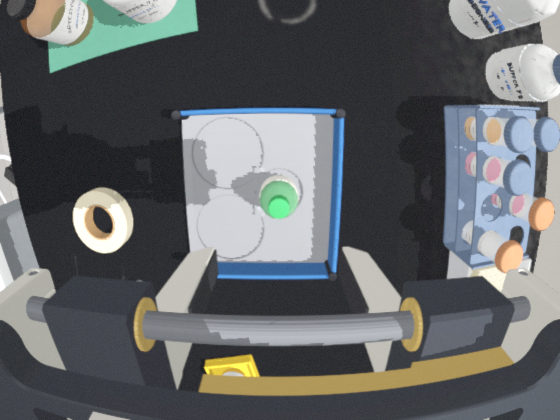

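The green bottle stands upright in the back recess, cap at (279,208). Now back to the buffer at its release pose.

Request:
drive_tool(moves=[84,28,-17.4,0,0,0,0,84,28,-17.4,0,0,0,0,84,28,-17.4,0,0,0,0,84,28,-17.4,0,0,0,0,84,28,-17.4,0,0,0,0,84,28,-17.4,0,0,0,0,84,28,-17.4,0,0,0,0,84,27.4,-17.7,0,0,0,0])

```text
t: 27.5
tool_pos: [0.51, 0.3625, 0.3643]
orientation: [-2.34, -2.095, 0.007]
force: [0.0, -0.9, -0.3]
opening: 0.0841
gripper_force: 0.0
```

Request:
drive_tool(moves=[84,0,0,0,0,0,0,84,0,0,0,0,0,0])

```text
t: 27.7
tool_pos: [0.5105, 0.3619, 0.3649]
orientation: [-2.338, -2.097, 0.006]
force: [0.3, -0.6, 0.5]
opening: 0.0841
gripper_force: 0.0
```

Run:
```python
from h import *
delta((.5115,.3617,.2373))
```

```text
pos [0.5105 0.3619 0.3649] tooly yaw -6.22 tilt [-0.0031 -0.0022] open 0.0841 F [ 0.3 -0.6  0.5] gf 0.0 q [ 0.53  0.22  1.46 -0.    1.46  0.64]
[  0.2   1.4 127.5]
```

Request:
drive_tool(moves=[84,0,1,30,0,0,0,84,0,0,30,0,0,0,84,0,0,30,0,0,0,84,0,0,30,0,0,0,84,0,0,9,0,0,0,84,0,0,0,0,0,0,84,0,0,0,0,0,0,50,0,0,0,0,0,0])

```text
t: 28.5
tool_pos: [0.5132, 0.3618, 0.2405]
orientation: [2.34, 2.095, 0.005]
force: [0.3, -0.4, 0.2]
opening: 0.0798
gripper_force: 0.0
```

Request:
drive_tool(moves=[50,0,0,0,0,0,0,50,0,0,0,0,0,0,50,0,0,0,0,0,0,50,0,0,0,0,0,0,50,0,0,0,0,0,0])

```text
t: 29.0
tool_pos: [0.5125, 0.3618, 0.2393]
orientation: [2.34, 2.096, 0.002]
force: [-1.3, -0.3, 5.1]
opening: 0.0617
gripper_force: 25.0
```

Request:
drive_tool(moves=[50,0,0,-15,0,0,0,50,0,0,-30,0,0,0,50,0,0,-35,0,0,0,50,0,0,-35,0,0,0,50,0,0,0,0,0,0,50,0,0,0,0,0,0])

```text
t: 29.6
tool_pos: [0.5124, 0.3617, 0.3545]
orientation: [2.34, 2.095, 0.003]
force: [0.8, 0.8, -3.0]
opening: 0.0621
gripper_force: 25.0
```

Run:
```python
from h import *
delta((.5774,.1713,.355))
```

```text
pos [0.5124 0.3617 0.3545] tooly yaw -6.32 tilt [0.002  0.0011] open 0.0621 F [ 0.8  0.8 -3. ] gf 24.998795092105865 q [ 0.53  0.23  1.47 -0.    1.44  0.64]
[-182.    85.5   -0.6]
```

Request:
drive_tool(moves=[50,-30.3,14.2,0,0,0,0,50,-30.3,14.2,0,0,0,0,50,-30.3,14.2,0,0,0,0,50,-30.3,14.2,0,0,0,0,50,-30.3,14.2,0,0,0,0,50,-30.3,14.2,0,0,0,0,50,0,0,0,0,0,0,50,0,0,0,0,0,0])

```text
t: 30.4
tool_pos: [0.5765, 0.1706, 0.351]
orientation: [-2.341, -2.092, 0.005]
force: [0.1, 0.4, -2.8]
opening: 0.0616
gripper_force: 25.0
```

Request:
drive_tool(moves=[50,0,0,20,0,0,0,50,0,0,30,0,0,0,50,0,0,20,0,0,0,50,0,0,5,0,0,0,50,0,0,0,0,0,0,50,0,0,0,0,0,0])

```text
t: 31.0
tool_pos: [0.5771, 0.1721, 0.2792]
orientation: [2.339, 2.096, 0.002]
force: [-0.2, 0.4, -1.9]
opening: 0.062
gripper_force: 25.0
```

Run:
```python
from h import *
delta((.5774,.1713,.2433))
```

```text
pos [0.5771 0.1721 0.2792] tooly yaw -6.28 tilt [0.0011 0.0004] open 0.062 F [-0.2  0.4 -1.9] gf 24.998769164085388 q [0.2  0.23 1.61 0.   1.3  0.31]
[-0.8  0.3 35.9]
```

Request:
drive_tool(moves=[50,-0.6,0,18,0,0,0,50,0,0,10,0,0,0,50,0,0,4,0,0,0,50,0,0,2,0,0,0,50,0,0,1.7,0,0,0,50,0,0,0,0,0,0,50,0,0,0,0,0,0])

```text
t: 31.7
tool_pos: [0.5772, 0.1709, 0.2434]
orientation: [2.34, 2.095, 0.002]
force: [-0.6, -0.2, 0.4]
opening: 0.0618
gripper_force: 25.0
```

Request:
drive_tool(moves=[80,0,0,0.3,0,0,0,80,0,0,0,0,0,0,80,0,0,0,0,0,0,80,0,0,0,0,0,0,80,0,0,-30,0,0,0,80,0,0,-40,0,0,0,80,0,0,-40,0,0,0,80,0,0,-20,0,0,0])

```text
t: 32.5
tool_pos: [0.5776, 0.171, 0.3769]
orientation: [2.339, 2.094, 0.007]
force: [1.4, 1.1, 0.0]
opening: 0.08
gripper_force: 0.0
```

Run:
```python
from h import *
delta((.4075,.3619,.368))
```

```text
pos [0.5776 0.171  0.3769] tooly yaw -6.33 tilt [0.0054 0.0011] open 0.08 F [1.4 1.1 0. ] gf 0.0 q [0.2  0.15 1.52 0.   1.47 0.31]
[ 171.  -190.1    8.2]
```

Request:
drive_tool(moves=[78,24.4,-27.1,0,0,0,0,78,24.4,-27.1,0,0,0,0,78,24.4,-27.1,0,0,0,0,78,24.4,-27.1,0,0,0,0,78,24.4,-27.1,0,0,0,0,78,24.4,-27.1,0,0,0,0,78,24.4,-27.1,0,0,0,0,78,0,0,0,0,0,0])

```text
t: 33.3
tool_pos: [0.4045, 0.3641, 0.3724]
orientation: [-2.335, -2.099, -0.0]
force: [0.0, -0.6, -0.5]
opening: 0.0777
gripper_force: 0.0
```

Request:
drive_tool(moves=[78,0,0,0,0,0,0])

```text
t: 33.4
tool_pos: [0.4067, 0.362, 0.3723]
orientation: [2.338, 2.098, 0.0]
force: [0.3, -0.8, -0.2]
opening: 0.0777
gripper_force: 0.0
```

Run:
```python
from h import *
delta((.4075,.3619,.2300))
```

```text
pos [0.4067 0.362  0.3723] tooly yaw -6.21 tilt [ 0.0004 -0.0001] open 0.0777 F [ 0.3 -0.8 -0.2] gf 0.0 q [ 0.63 -0.    1.69 -0.    1.46  0.74]
[  0.    0.7 142.3]
```

Request:
drive_tool(moves=[78,0,0,30,0,0,0,78,0,0,35,0,0,0,78,0,0,35,0,0,0,78,0,0,30,0,0,0,78,0,0,13,0,0,0,78,0,0,0,0,0,0,78,0,0,0,0,0,0,45,0,0,0,0,0,0])

```text
t: 34.2
tool_pos: [0.4082, 0.362, 0.2315]
orientation: [2.341, 2.095, 0.005]
force: [-0.8, -0.2, 0.2]
opening: 0.0739
gripper_force: 0.0
```

Request:
drive_tool(moves=[45,0,0,0,0,0,0,45,0,0,0,0,0,0,45,0,0,0,0,0,0,45,0,0,0,0,0,0,45,0,0,0,0,0,0])

```text
t: 34.7
tool_pos: [0.4075, 0.3619, 0.2303]
orientation: [2.34, 2.096, 0.002]
force: [-1.7, -1.1, 6.1]
opening: 0.0559
gripper_force: 25.0
```

Request:
drive_tool(moves=[45,0,0,-15,0,0,0,45,0,0,-30,0,0,0,45,0,0,-35,0,0,0,45,0,0,-40,0,0,0,45,0,0,0,0,0,0,45,0,0,0,0,0,0])

```text
t: 35.3
tool_pos: [0.4073, 0.3617, 0.3509]
orientation: [2.34, 2.095, 0.004]
force: [-0.7, -0.7, -3.8]
opening: 0.0561
gripper_force: 25.0
```

Run:
```python
from h import *
delta((.567,.0897,.35))
```

```text
pos [0.4073 0.3617 0.3509] tooly yaw -6.32 tilt [0.0022 0.0016] open 0.0561 F [-0.7 -0.7 -3.8] gf 24.998826384544373 q [0.63 0.01 1.71 0.   1.42 0.74]
[-252.8  188.7    0.8]
```

Request:
drive_tool(moves=[45,0,0,-35,0,0,0,45,-36.1,27,0,0,0,0,45,-36.1,27,0,0,0,0,45,-36.1,27,0,0,0,0,45,-36.1,27,0,0,0,0,45,-36.1,27,0,0,0,0,45,-36.1,27,0,0,0,0,45,-36.1,27,0,0,0,0])

```text
t: 36.1
tool_pos: [0.5671, 0.0878, 0.3819]
orientation: [-2.339, -2.094, 0.005]
force: [0.5, 0.5, -1.9]
opening: 0.0556
gripper_force: 25.0
```

Request:
drive_tool(moves=[45,0,0,0,0,0,0,45,0,0,0,0,0,0,45,0,0,30,0,0,0,45,0,0,30,0,0,0,45,0,0,30,0,0,0,45,0,0,10,0,0,0,45,0,0,0,0,0,0,45,0,0,0,0,0,0])

```text
t: 36.9
tool_pos: [0.5673, 0.0903, 0.2853]
orientation: [2.339, 2.096, 0.001]
force: [-0.3, 0.2, -2.7]
opening: 0.0556
gripper_force: 25.0
```

Run:
```python
from h import *
delta((.567,.0897,.2343))
```

```text
pos [0.5673 0.0903 0.2853] tooly yaw -6.27 tilt [0.0008 0.0002] open 0.0556 F [-0.3  0.2 -2.7] gf 24.99898463487625 q [0.07 0.15 1.69 0.   1.3  0.18]
[-0.6 -0.3 51. ]
```

Request:
drive_tool(moves=[45,-0.5,0,20,0,0,0,45,0,0,15,0,0,0,45,0,0,9,0,0,0,45,0,0,4,0,0,0,45,0,0,2,0,0,0,45,0,0,1,0,0,0,45,0,0,0,0,0,0,45,0,0,0,0,0,0])

```text
t: 37.7
tool_pos: [0.5675, 0.0891, 0.2343]
orientation: [2.34, 2.095, 0.002]
force: [-2.0, -0.1, 5.4]
opening: 0.0559
gripper_force: 25.0
```

Contact at the expected height; release, rise and move clear, then verify.

Request:
drive_tool(moves=[76,0,0,0,0,0,0,76,0,0,0,0,0,0,76,0,0,0,0,0,0,76,0,0,0,0,0,0,76,0,0,-30,0,0,0,76,0,0,-45,0,0,0,76,0,0,-50,0,0,0,76,0,0,-50,0,0,0])

```text
t: 38.5
tool_pos: [0.5667, 0.089, 0.4097]
orientation: [-2.34, -2.095, 0.001]
force: [0.3, -0.1, -0.3]
opening: 0.0756
gripper_force: 0.0
```

Request:
drive_tool(moves=[76,0,-40,-20,0,0,0,76,0,-40,-20,0,0,0,76,0,-40,-20,0,0,0,76,-20,-30,0,0,0,0,76,0,0,0,0,0,0,76,0,0,0,0,0,0])

```text
t: 39.1
tool_pos: [0.4154, 0.0856, 0.4687]
orientation: [2.34, 2.094, 0.003]
force: [0.4, -0.1, 0.5]
opening: 0.0758
gripper_force: 0.0
```

Run:
```python
from h import *
from plant import robot
delta()
w=robot.read_camera("wrist")["color"];t=robot.read_camera("side")["color"]
cv2.imwrite("pics/end.png",cv2.resize(np.hstack([w,t])[:,:,::-1],(800,300),interpolation=cv2.INTER_AREA))
```

```text
pos [0.4154 0.0856 0.4687] tooly yaw -6.35 tilt [0.0019 0.0002] open 0.0758 F [ 0.4 -0.1  0.5] gf 0.0 q [ 0.08 -0.38  1.84  0.    1.68  0.19]
```

View pics/end.png

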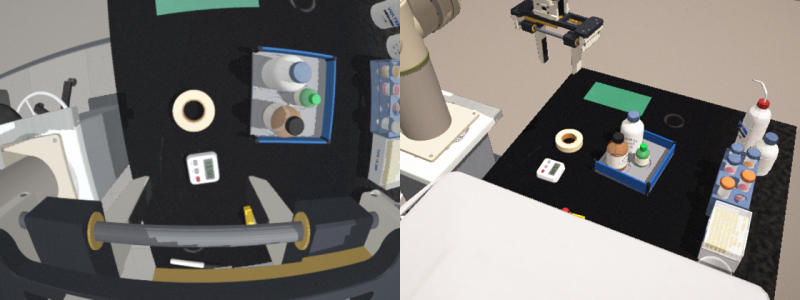

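The last picture shows all three bottles upright in the caddy, with buffer left, amber right and green at the back. The red cap shows over the tray at (567,211), and the timer and tape are where they were.

```bash
python3 -c "
from plant import robot
print(robot.close_job())"
```

```text
the job is handed in; nothing more can be done
None
```

The job is done and handed in at about 39 s: the expired bottle is in the yellow tray, the green-capped one stands in the back recess, both large bottles are back in their own recesses, all look upright, and the timer and tape roll look undisturbed in the final pictures.

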